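# Set up the pigment station: chuck the jar, count out the pots

## Robot

A 6-joint arm with a two-finger parallel gripper is mounted at the origin on the work surface. World frame = base frame: x ahead of the robot, y to its left, z up, the work surface at z = 0. Lengths are in m, angles in degrees, forces in N, time in s.
With the tool pointing down it reaches from about 0.3 to 0.75 m from the base axis. Payload 8.5 kg.
Tool frame: the origin (TCP) lies midway between the tips of the shut fingers; the grasp point (between the pads) lies 19 mm behind it; z points along the fingers, y is the line along which they close (so a half turn about z gives the same grasp; the last joint's range is limited). The gripper opens to 85 mm and grips with 20 to 120 N. Pads are 22 mm wide; open, the fingers measure 114 mm over their backs; the gripper's body (76 mm by 85 mm) begins 54 mm behind the grasp point. The pads swing forward as they close: fully open they stand 13 mm farther back than shut.
Start: joints at [-89.055, 21.807, 74.336, -0, 83.858, -12.336], TCP at [0.126, -0.535, 0.231] pointing down, gripper open.
Joint ranges: [-178.18, 178.18], [-50.72, 133.34], [12.68, 142.11], [-81.47, 261.47], [9.98, 163.14], [-165.26, 165.26]. Speed limits (degrees/s): [136.94, 136.94, 180, 180, 180, 180].

## Interface

Orientations are given as a 3x3 rotation matrix whose columns are the frame's x, y, z axes.
In Python, from rig import observe, optics, order, spotter gives the robot as it stands.
- The arm moves only by the tool move_arm, never from a script. Its argument "series" is text: rows parted by semicolons, each of 5 numbers parted by spaces: the shift along the tool's x, y, z in cm, then the turn about the tool's z in degrees, then the opening, from -1 (shut) to 1 (fully open). A call has 1 to 8 rows; each row is the pose to reach, as a shift and turn from the pose commanded when the call began, along the tool's axes at that moment; what a row does not reach only later rows make up. A row lasts 1/8 s, in which the tool goes at most 62.5 mm and 10.7 degrees, less where a joint would pass 70% of its speed; a pose out of reach is approached as far as the arm can. A call with a gripper value outside its range is refused whole. The fingers move at their own pace and stop on an object; "force" is the grip in N (left out, the last holds). Time passes only in rows, so rows that repeat a pose let the fingers close. It gives the time, the measured TCP pose, the force, the opening and the grip force at its end, in the units of the state.
- observe(): the state, without advancing time (a new reading comes with each control period).
- optics.get_image(name): name is "side" or "top"; returns a dict with "pixels" (400x640x3 uint8, blue, green, red), "camera_matrix" (3x3 intrinsics, pixels), "rvec" (rotation vector, rad) and "tvec" (3), from world to camera coordinates, as OpenCV has them. Camera axes: x right, y down, z forward; pixel columns grow to the right and rows downward; lengths in m; the calibration is good to about 2 mm. A picture is of the moment at which its call begins. There is no depth.
- order.close_job(): hands the job in; it is judged then, once.
Trained networks look in the newest picture that a camera, given by its name, has taken for a name from the list of things; names that differ only in an ending like _2 or _b are one class to them, and where a whole thing is asked for, a point or a joint stands for the part that bears it (a point fixed in the world has none). Each returns a list of dicts, best first, with "score" (0 to 1); they miss things now and then, are a little off and sometimes report something else, mostly with a low value. They report only what shows in the picture. A call takes as long as a camera call. They do not tell look-alikes from the thing itself.
- spotter.find_in(thing, camera): "point" ([x, y, z] in m, in world coordinates, good to about 4 mm: the middle of the surface that is visible of it).
- spotter.cut_out(thing, camera): "pixels" (400x640 bool, what is visible of it).
- spotter.mark_of(thing, camera): "point" ([x, y, z] in m, in world coordinates, good to about 4 mm: a listed point, or the origin of a listed thing).
The state is a dict: "time_s": time; "q": joint angles; "qvel": joint speeds; "joint_efforts": joint torques, N m; "position": TCP position; "tool_rot": TCP orientation; "ft_force": force on the tool from outside, world axes, zero at the start; "wrist_torque": the same for the moment, N m; "grip_width": finger opening in m; "gripper_force": force on a finger pad.
Only numpy, scipy, OpenCV 4.12 (cv2) and the standard library are available. Lean on these libraries where they do the work, as an engineer would, in place of code of your own. Each camera call takes 0.05 s, during which the arm holds its last target. There are 200 camera calls.

## Task

Get the pigment station ready for the next client: stand the amber jar upright in the mixer's chuck and turn the chuck sleeve clockwise until the three jaws grip it firmly; count exactly three of the small black pots with aluminium lids into the tray, one to a compartment so that one compartment stays free; and put all the remaining pots into the round steel dish. Leave the other jars, the bowl and the tweezers where they are, and let go of everything.

Things in the scene. Friction and masses are not known exactly. Their poses are not given: they have to be found in the camera images.
- mixer: The pigment mixer, fixed: a white box 120 x 120 x 45 mm, on it a steel neck 48 mm across up to 71 mm, then the sleeve up to 95 mm, then a round steel face with three jaws; origin under its centre, z up; it stands turned differently each time
- chuck_rest (a point): Centre of the chuck's round steel face (60 mm across), 96 mm above the counter, on the vertical chuck axis: the jar stands here. Three steel jaws stand on the face at 120 degrees, one of them on this frame's +x axis, each 10 mm wide, 8 mm long radially and 12 mm tall
- sleeve_grip (a point): On the chuck axis, 84 mm above the counter: middle of the turning sleeve, a ribbed aluminium ring 64 mm in outer diameter and 24 mm tall (71 to 95 mm above the counter). The jaws never reach outside the sleeve, so a gripper can come down around them and pinch the sleeve from above
- sleeve (a joint): Turn of the sleeve, rad, 0 (jaws open) to 3.0, growing CLOCKWISE seen from above; starts between 0 and 0.5. Friction of 0.25 N m holds it where it is left. Each jaw moves in 3 mm per rad from 23 mm off the axis, so the jaws meet the jar at about 2.0 rad and hold it firmly from about 2.15; the polished jaws also centre it
- jaw0: Chuck jaw 0, a steel block; origin at the centre of its underside on the chuck face, +x pointing radially outward; driven by the sleeve only
- jaw1: Chuck jaw 1, a steel block; origin at the centre of its underside on the chuck face, +x pointing radially outward; driven by the sleeve only
- jaw2: Chuck jaw 2, a steel block; origin at the centre of its underside on the chuck face, +x pointing radially outward; driven by the sleeve only
- jar: The amber glass jar with a flat black lid, a cylinder 34 mm in diameter and 30 mm tall, 40 to 85 g; origin at the centre of its underside, z up when upright. Standing in the chuck, its lower 12 mm lie between the jaws: hold it by the upper 16 mm
- pot0: A small round black pigment pot with a bare aluminium lid, a cylinder 30 mm in diameter and 22 mm tall, 30 g; origin at the CENTRE of the pot (11 mm above what it stands on), z along its axis. All pots are alike; some of the seven may be absent
- pot1: A small round black pigment pot with a bare aluminium lid, a cylinder 30 mm in diameter and 22 mm tall, 30 g; origin at the CENTRE of the pot (11 mm above what it stands on), z along its axis. All pots are alike; some of the seven may be absent
- pot2: A small round black pigment pot with a bare aluminium lid, a cylinder 30 mm in diameter and 22 mm tall, 30 g; origin at the CENTRE of the pot (11 mm above what it stands on), z along its axis. All pots are alike; some of the seven may be absent
- pot3: A small round black pigment pot with a bare aluminium lid, a cylinder 30 mm in diameter and 22 mm tall, 30 g; origin at the CENTRE of the pot (11 mm above what it stands on), z along its axis. All pots are alike; some of the seven may be absent
- pot4: A small round black pigment pot with a bare aluminium lid, a cylinder 30 mm in diameter and 22 mm tall, 30 g; origin at the CENTRE of the pot (11 mm above what it stands on), z along its axis. All pots are alike; some of the seven may be absent
- pot5: A small round black pigment pot with a bare aluminium lid, a cylinder 30 mm in diameter and 22 mm tall, 30 g; origin at the CENTRE of the pot (11 mm above what it stands on), z along its axis. All pots are alike; some of the seven may be absent
- pot6: A small round black pigment pot with a bare aluminium lid, a cylinder 30 mm in diameter and 22 mm tall, 30 g; origin at the CENTRE of the pot (11 mm above what it stands on), z along its axis. All pots are alike; some of the seven may be absent
- cell0 (a point): Centre of compartment 0 of the tray, 14 mm above the counter, which is where the centre of a pot standing in it lies; x, y along the tray's sides. The tray is fixed, shallow bare aluminium, 118 x 118 mm, with 2 x 2 open compartments 50 mm square inside; floor 3 mm thick, walls 6 mm wide with their tops 9 mm above the counter (6 mm above the floor)
- cell1 (a point): Centre of compartment 1 of the tray, 14 mm above the counter, which is where the centre of a pot standing in it lies; x, y along the tray's sides. The tray is fixed, shallow bare aluminium, 118 x 118 mm, with 2 x 2 open compartments 50 mm square inside; floor 3 mm thick, walls 6 mm wide with their tops 9 mm above the counter (6 mm above the floor)
- cell2 (a point): Centre of compartment 2 of the tray, 14 mm above the counter, which is where the centre of a pot standing in it lies; x, y along the tray's sides. The tray is fixed, shallow bare aluminium, 118 x 118 mm, with 2 x 2 open compartments 50 mm square inside; floor 3 mm thick, walls 6 mm wide with their tops 9 mm above the counter (6 mm above the floor)
- cell3 (a point): Centre of compartment 3 of the tray, 14 mm above the counter, which is where the centre of a pot standing in it lies; x, y along the tray's sides. The tray is fixed, shallow bare aluminium, 118 x 118 mm, with 2 x 2 open compartments 50 mm square inside; floor 3 mm thick, walls 6 mm wide with their tops 9 mm above the counter (6 mm above the floor)
- dish_mid (a point): On the axis of the round steel dish, 14 mm above the counter, where the centre of a pot standing in its middle lies. The dish is fixed, 150 mm across, wall 3 mm, rim 22 mm above the counter, floor 3 mm thick
- big_jar: Bystander: large amber jar, 68 mm across, 85 mm tall, origin under its centre
- mid_jar: Bystander: amber jar, 52 mm across, 70 mm tall, origin under its centre
- bowl: Bystander: empty steel bowl, 100 mm across, 40 mm tall, origin under its centre
- tweezers: Bystander: dark steel tweezers lying flat, 120 mm long, origin under its centre
Things that resemble listed ones, but are neither listed nor needed, are in the scene too. Leave any purple look-alike of the pot1 alone.

How it is judged (in metres and radians):
On the way, in this order (a step that is already met when the one before it is completed fails the run):
1. the jar stands upright on the chuck face between the open jaws (horizontal distance between jar and chuck_rest below 0.009 m and z of jar in the frame of chuck_rest between -0.005 and 0.005 m and angle between jar's own z axis and vertical below 0.15 rad and value of joint sleeve below 1.7 rad), for 0.2 s.
2. the three jaws are closed on the jar (horizontal distance between jar and chuck_rest below 0.009 m and z of jar in the frame of chuck_rest between -0.005 and 0.005 m and angle between jar's own z axis and vertical below 0.15 rad and horizontal distance between jar and chuck_rest below 0.004 m and contact force between each of jaw0, jaw1, jaw2 and jar above 2 N), for 0.2 s.
At the end, for the whole second after the job is handed in: Jar upright on the chuck face within 4 mm of its axis, each jaw pressing it with over 2 N; exactly three of four tray compartments hold a pot (centre within 18 mm of the compartment point); every other pot present is in the dish (centre within 65 mm of the dish point); pots at rest (all of step 2 and ((distance between any of pot0, pot1, pot2, pot3, pot4, pot5, pot6 and cell1 below 0.018 m and distance between any of pot0, pot1, pot2, pot3, pot4, pot5, pot6 and cell2 below 0.018 m and distance between any of pot0, pot1, pot2, pot3, pot4, pot5, pot6 and cell3 below 0.018 m and not (distance between any of pot0, pot1, pot2, pot3, pot4, pot5, pot6 and cell0 below 0.018 m)) or (distance between any of pot0, pot1, pot2, pot3, pot4, pot5, pot6 and cell0 below 0.018 m and distance between any of pot0, pot1, pot2, pot3, pot4, pot5, pot6 and cell2 below 0.018 m and distance between any of pot0, pot1, pot2, pot3, pot4, pot5, pot6 and cell3 below 0.018 m and not (distance between any of pot0, pot1, pot2, pot3, pot4, pot5, pot6 and cell1 below 0.018 m)) or (distance between any of pot0, pot1, pot2, pot3, pot4, pot5, pot6 and cell0 below 0.018 m and distance between any of pot0, pot1, pot2, pot3, pot4, pot5, pot6 and cell1 below 0.018 m and distance between any of pot0, pot1, pot2, pot3, pot4, pot5, pot6 and cell3 below 0.018 m and not (distance between any of pot0, pot1, pot2, pot3, pot4, pot5, pot6 and cell2 below 0.018 m)) or (distance between any of pot0, pot1, pot2, pot3, pot4, pot5, pot6 and cell0 below 0.018 m and distance between any of pot0, pot1, pot2, pot3, pot4, pot5, pot6 and cell1 below 0.018 m and distance between any of pot0, pot1, pot2, pot3, pot4, pot5, pot6 and cell2 below 0.018 m and not (distance between any of pot0, pot1, pot2, pot3, pot4, pot5, pot6 and cell3 below 0.018 m))) and (distance between pot0 and dish_mid below 0.065 m or distance between pot0 and cell0 below 0.018 m or distance between pot0 and cell1 below 0.018 m or distance between pot0 and cell2 below 0.018 m or distance between pot0 and cell3 below 0.018 m) and (distance between pot1 and dish_mid below 0.065 m or distance between pot1 and cell0 below 0.018 m or distance between pot1 and cell1 below 0.018 m or distance between pot1 and cell2 below 0.018 m or distance between pot1 and cell3 below 0.018 m) and (distance between pot2 and dish_mid below 0.065 m or distance between pot2 and cell0 below 0.018 m or distance between pot2 and cell1 below 0.018 m or distance between pot2 and cell2 below 0.018 m or distance between pot2 and cell3 below 0.018 m) and (distance between pot3 and dish_mid below 0.065 m or distance between pot3 and cell0 below 0.018 m or distance between pot3 and cell1 below 0.018 m or distance between pot3 and cell2 below 0.018 m or distance between pot3 and cell3 below 0.018 m) and (distance between pot4 and dish_mid below 0.065 m or distance between pot4 and cell0 below 0.018 m or distance between pot4 and cell1 below 0.018 m or distance between pot4 and cell2 below 0.018 m or distance between pot4 and cell3 below 0.018 m) and (distance between pot5 and dish_mid below 0.065 m or distance between pot5 and cell0 below 0.018 m or distance between pot5 and cell1 below 0.018 m or distance between pot5 and cell2 below 0.018 m or distance between pot5 and cell3 below 0.018 m) and (distance between pot6 and dish_mid below 0.065 m or distance between pot6 and cell0 below 0.018 m or distance between pot6 and cell1 below 0.018 m or distance between pot6 and cell2 below 0.018 m or distance between pot6 and cell3 below 0.018 m) and linear speed of each of pot0, pot1, pot2, pot3, pot4, pot5, pot6 below 0.02 m/s); the robot touches nothing.
It fails at once if the big jar is moved more than 30 mm (distance of big_jar from where it was at the start of the episode above 0.03 m).
It fails at once if the mid jar is moved more than 30 mm (distance of mid_jar from where it was at the start of the episode above 0.03 m).
It fails at once if the bowl is moved more than 30 mm (distance of bowl from where it was at the start of the episode above 0.03 m).
It fails at once if the tweezers is moved more than 30 mm (distance of tweezers from where it was at the start of the episode above 0.03 m).
Of pot0, pot1, pot2, pot3, pot4, pot5, pot6 only 5 to 7 are there at a start; the rules pass over those that are not, and their reading is None.
At some moment in a run one of pot0, pot1, pot2, pot3, pot4, pot5, pot6 may be knocked a few centimetres aside while the robot is not near it.
Once in a run the grip may slacken for a moment while it holds something.
It also fails if it takes over 208 s, if anything falls off the work surface, if the arm or the gripper's body presses on something with over 40 N, if the wrist force passes 120 N, or if a joint passes its speed limit or range.

## Working session

There is one attempt and no reset: what is moved stays moved. The work goes in short steps, Python scripts to look and compute and a tool call to move; the robot and the scene stay as the last step left them, time stands still between calls to the robot, and variables do not carry over. Pictures are saved under pics/ and viewed, at most 14 in all, crops included, and the job is handed in when it is done.

Besides the shell and the picture viewer there is one more tool, called after ">>>" by a JSON object that holds its "op" and its "data", one argument or row to a line. move_arm: Moves the arm, as the interface text tells. Its arguments: {"type":"object","properties":{"series":{"type":"string"},"force":{"type":"number"}},"required":["series"]}

```bash
ls; mkdir -p pics
cat > h.py <<'E'
import numpy as np,cv2
from rig import observe,optics,order,spotter
def img(n,f=None):
    d=optics.get_image(n)
    if f: cv2.imwrite('pics/'+f,d['pixels'])
    return d
def ray(d,u,v):
    R=cv2.Rodrigues(np.array(d['rvec'],float))[0];t=np.array(d['tvec'],float).ravel()
    K=np.array(d['camera_matrix'],float)
    return -R.T@t, R.T@np.linalg.inv(K)@np.array([u,v,1.])
def atz(d,u,v,z):
    o,r=ray(d,u,v);return o+r*(z-o[2])/r[2]
def proj(d,p):
    return cv2.projectPoints(np.array(p,float).reshape(-1,3),np.array(d['rvec'],float),np.array(d['tvec'],float),np.array(d['camera_matrix'],float),None)[0].reshape(-1,2)
E
python3 - <<'E'
from h import *
np.set_printoptions(precision=4,suppress=True)
s=observe();print({k:np.round(v,3) for k,v in s.items()})
for c in('top','side'):
    d=img(c,c+'0.png');o,_=ray(d,0,0);print(c,o)
    for t in ['chuck_rest','sleeve_grip','jaw0','jar','pot0','cell0','cell1','cell2','cell3','dish_mid','big_jar','mid_jar','bowl','tweezers','mixer']:
        for r in spotter.mark_of(t,c): print(t,round(r['score'],2),np.round(r['point'],3),proj(d,r['point'])[0].round())
E
```

```text
pics
{'time_s': np.float64(0.0), 'q': array([-89.055,  21.842,  74.385,   0.001,  83.86 , -12.336]), 'qvel': array([ 0.064,  0.118,  0.059,  0.06 , -0.105,  0.022]), 'joint_efforts': array([ -0.001, -44.846, -23.128,  -0.   ,   0.005,   0.   ]), 'position': array([ 0.126, -0.535,  0.231]), 'tool_rot': array([[ 0.973,  0.23 , -0.   ],
       [ 0.23 , -0.973,  0.002],
       [ 0.   , -0.001, -1.   ]]), 'ft_force': array([ 0.244, -0.333,  0.269]), 'wrist_torque': array([ 0.002, -0.046,  0.034]), 'gripper_force': np.float64(0.0), 'grip_width': np.float64(0.086)}
top [ 0.4996 -0.0059  1.1693]
chuck_rest 0.88 [0.525 0.321 0.094] [177. 229.]
chuck_rest 0.36 [0.377 0.365 0.002] [168. 291.]
sleeve_grip 0.29 [0.469 0.045 0.013] [300. 255.]
jaw0 0.65 [0.591 0.006 0.015] [317. 205.]
jaw0 0.52 [0.551 0.324 0.097] [176. 217.]
jaw0 0.46 [0.512 0.299 0.097] [186. 235.]
jaw0 0.16 [ 0.48  -0.29   0.014] [438. 253.]
jar 0.75 [ 0.651 -0.173  0.001] [389. 182.]
pot0 0.7 [ 0.415 -0.199  0.008] [400. 279.]
pot0 0.66 [ 0.433 -0.134  0.012] [373. 271.]
pot0 0.59 [ 0.344 -0.122  0.011] [368. 309.]
pot0 0.57 [
[... 2226 characters left out ...]
73. 333.]
cell1 0.58 [ 0.476 -0.347  0.012] [268. 363.]
cell2 0.76 [ 0.529 -0.349  0.015] [295. 364.]
cell2 0.73 [ 0.536 -0.295  0.013] [300. 337.]
cell2 0.7 [ 0.481 -0.285  0.011] [273. 333.]
cell2 0.58 [ 0.476 -0.347  0.012] [268. 363.]
cell3 0.76 [ 0.529 -0.349  0.015] [295. 364.]
cell3 0.73 [ 0.536 -0.295  0.013] [300. 337.]
cell3 0.7 [ 0.481 -0.285  0.011] [273. 333.]
cell3 0.58 [ 0.476 -0.347  0.012] [268. 363.]
dish_mid 0.73 [0.587 0.003 0.01 ] [326. 218.]
big_jar 0.68 [ 0.726  0.257 -0.002] [376. 148.]
mid_jar 0.97 [0.766 0.132 0.   ] [395. 182.]
bowl 0.86 [ 0.785 -0.    -0.003] [408. 224.]
tweezers 0.58 [ 0.371  0.362 -0.002] [251. 120.]
mixer 0.86 [ 0.525  0.324 -0.   ] [304. 129.]
```

View pics/top0.png

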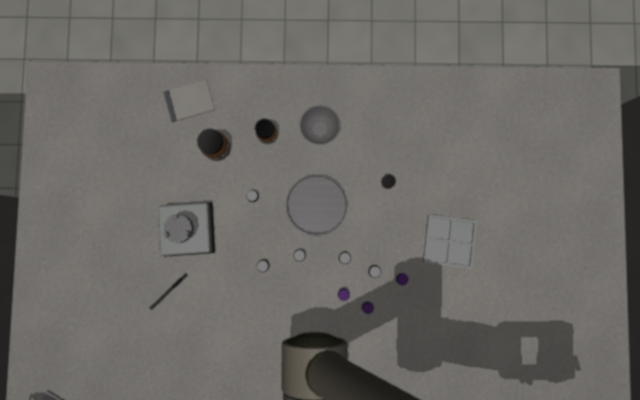

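View pics/side0.png

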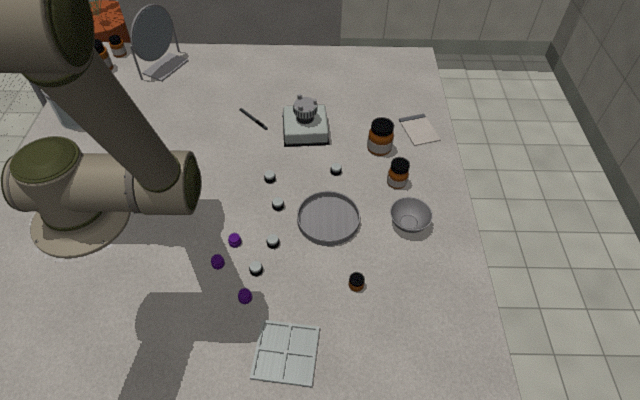

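Top view: five aluminium-lidded pots at (252,196), (263,266), (299,255), (345,258) and (375,271). The purple look-alikes are at (344,294), (368,308) and (402,279). 

Candidates for the jar: the small amber jar at (388,181). The mid jar at (266,130) and big jar at (213,143) are bystanders, and there are small jars in the far background at (100,50) in the side view. I choose (388,181) and will check it in a crop and refine with silhouette fits.

```bash
cat >> h.py <<'E'
from scipy.optimize import least_squares
def hullc(d,p,r,h):
    a=np.linspace(0,2*np.pi,48)[:,None]
    ring=np.c_[r*np.cos(a),r*np.sin(a)]
    P=np.vstack([np.c_[ring,np.zeros(48)],np.c_[ring,np.full(48,h)]])+p
    q=cv2.convexHull(proj(d,P).astype(np.float32));m=cv2.moments(q)
    return np.array([m['m10'],m['m01']])/m['m00'],m['m00']
def masks(d,t,c):
    out=[]
    for r in spotter.cut_out(t,c):
        v,u=np.nonzero(r['pixels']); out.append((r['score'],np.array([u.mean(),v.mean()]),len(u)))
    return out
def fit(views,p0,r,h):
    f=lambda p:np.concatenate([hullc(d,p,r,h)[0]-c for d,c in views])
    s=least_squares(f,p0);return s.x,np.abs(s.fun).max()
E
python3 - <<'E'
from h import *
D={c:img(c) for c in('top','side')}
def go(t,r,h,guesses):
    M={c:masks(D[c],t,c) for c in D}
    for g in guesses:
        vs=[];a=[]
        for c in D:
            e,A=hullc(D[c],g,r,h)
            k=[m for m in M[c] if np.linalg.norm(m[1]-e)<8]
            if k: m=min(k,key=lambda m:np.linalg.norm(m[1]-e));vs.append((D[c],m[1]));a.append((round(m[0],2),m[2],round(A)))
        print(t,g,len(vs),a,*( [x.round(4) for x in fit(vs,g,r,h)] if len(vs)==2 else []))
go('jar',.017,.030,[[.65,-.17,0]])
go('pot0',.015,.022,[[.612,.161,0],[.443,.136,0],[.468,.047,0],[.463,-.066,0],[.434,-.134,0]])
go('dish_mid',.075,.022,[[.59,.005,0]])
go('sleeve',.032,.024,[[.525,.32,.071]])
go('mixer',.07,.07,[[.525,.32,0]])
print([ (m[0],m[1].round(),m[2]) for m in masks(D['top'],'cell0','top')])
t=cv2.resize(D['top']['pixels'][195:265,140:230],None,fx=4.4,fy=4.4,interpolation=2)
s=cv2.resize(D['side']['pixels'][85:155,265:355],None,fx=4.4,fy=4.4,interpolation=2)
j=cv2.resize(D['side']['pixels'][248:318,310:400],None,fx=3.5,fy=3.5,interpolation=2)
y=cv2.resize(D['top']['pixels'][205:275,410:500],None,fx=3.5,fy=3.5,interpolation=2)
A=np.hstack([t,s]);B=np.hstack([j,y]);B=np.pad(B,((0,0),(0,A.shape[1]-B.shape[1]),(0,0)))
cv2.imwrite('pics/crop1.png',np.vstack([A,B]))
E
```

```text
jar [0.65, -0.17, 0] 2 [(0.61, 190, 184), (0.72, 259, 286)] [ 0.6527 -0.1676 -0.0024] 0.1037
pot0 [0.612, 0.161, 0] 2 [(0.52, 137, 135), (0.7, 96, 143)] [6.123e-01 1.632e-01 1.000e-04] 0.0874
pot0 [0.443, 0.136, 0] 2 [(0.44, 121, 135), (0.67, 117, 147)] [ 0.4428  0.1344 -0.0027] 0.0167
pot0 [0.468, 0.047, 0] 0 []
pot0 [0.463, -0.066, 0] 2 [(0.41, 88, 128), (0.65, 126, 183)] [ 0.4655 -0.064  -0.0017] 0.1599
pot0 [0.434, -0.134, 0] 1 [(0.45, 176, 199)]
dish_mid [0.59, 0.005, 0] 2 [(0.79, 2993, 2993), (0.97, 2822, 2825)] [ 0.593  0.007 -0.   ] 0.1495
sleeve [0.525, 0.32, 0.071] 1 [(0.72, 189, 453)]
mixer [0.525, 0.32, 0] 2 [(0.83, 2789, 3183), (0.89, 1966, 2305)] [ 0.5282  0.3152 -0.0026] 0.1591
[(0.68, array([449., 241.]), 2447)]
```

View pics/crop1.png

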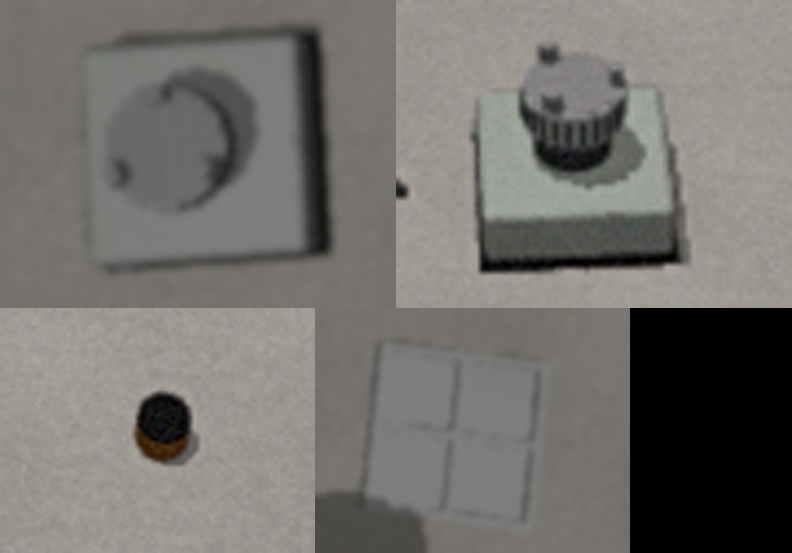

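Crop: the chuck face has three jaws, one towards image-up (+x), with its centre at top pixel ≈(178.0,228.2). The jar at side (357,283) is amber with a flat black lid, standing upright. The tray is empty.

Run:
```python
from h import *
D={c:img(c) for c in('top','side')}
print('chuck',atz(D['top'],177.95,228.2,.096).round(4),atz(D['side'],305.3,104.5,.096).round(4))
from scipy.optimize import minimize
M={}
for c in D: M[c]=max(spotter.cut_out('cell0',c),key=lambda r:r['score'])['pixels']
def cost(p,full=False):
    x,y,a=p;R=np.array([[np.cos(a),-np.sin(a)],[np.sin(a),np.cos(a)]]);t=0
    for c in D:
        P=[[*(R@[sx*.059,sy*.059]+[x,y]),z] for z in(0,.009) for sx in(-1,1) for sy in(-1,1)]
        m=np.zeros((400,640),np.uint8)
        cv2.fillConvexPoly(m,np.round(cv2.convexHull(proj(D[c],P).astype(np.float32))*16).astype(np.int32),1,cv2.LINE_8,4)
        t+=(m.astype(bool)^M[c]).sum()
    return t
r=minimize(cost,[.505,-.319,-.1],method='Nelder-Mead',options=dict(initial_simplex=[[.505,-.319,-.1],[.512,-.319,-.1],[.505,-.312,-.1],[.505,-.319,0]]))
x,y,a=r.x;print('tray',r.x,r.fun)
R=np.array([[np.cos(a),-np.sin(a)],[np.sin(a),np.cos(a)]])
for sx in(-1,1):
    for sy in(-1,1): print((R@[sx*.028,sy*.028]+[x,y]).round(4))
f={c:[q['point'] for q in spotter.mark_of('pot0',c)] for c in D}
for c in f: print(c,np.round(f[c],3).tolist())
```

```text
chuck [0.5272 0.3182 0.096 ] [0.5299 0.3165 0.096 ]
tray [ 0.50880648 -0.31938766 -0.10394536] 215.0
[ 0.4781 -0.3443]
[ 0.4839 -0.2886]
[ 0.5338 -0.3501]
[ 0.5396 -0.2944]
top [[0.461, -0.066, 0.008], [0.375, -0.062, 0.011], [0.438, 0.133, 0.012], [0.347, -0.124, 0.011], [0.414, -0.201, 0.009], [0.432, -0.133, 0.011], [0.468, 0.042, 0.013], [0.614, 0.162, 0.012]]
side [[0.434, -0.134, 0.008], [0.465, -0.063, 0.011], [0.469, 0.045, 0.014], [0.444, 0.136, 0.009], [0.611, 0.162, 0.009], [0.342, -0.122, 0.014], [0.376, -0.062, 0.014], [0.419, -0.203, 0.013]]
```

>>> {"op": "move_arm", "data": {
  "series": "6 -2.4 0 3 1;12 -4.8 0 6 1;18 -7.1 2 9 1;24 -9.5 3 13.3 1;30 -11.9 4 13.3 1;36 -14.2 5 13.3 1;42 -16.6 6 13.3 1;47 -18.6 7 13.3 1",
  "force": 40
}}

```text
time_s: 3.55
position: [0.5328, -0.2519, 0.1634]
tool_rot: [[1.0, -0.0, 0.001], [-0.0, -1.0, -0.001], [0.001, 0.001, -1.0]]
ft_force: [0.6, -1.6, 0.2]
grip_width: 0.0855
gripper_force: 0.0
```

>>> {"op": "move_arm", "data": {
  "series": "5 -3.5 3 0 0.4;10 -7 5 0 0.4;11.1 -7.8 6 0 0.4;11.1 -7.8 6 0 0.4;11.1 -7.8 6 0 0.4;11.1 -7.8 6 0 0.4"
}}

```text
time_s: 4.3
position: [0.6416, -0.1766, 0.1046]
tool_rot: [[1.0, -0.002, 0.001], [-0.002, -1.0, -0.001], [0.001, 0.001, -1.0]]
ft_force: [-0.1, 0.3, -0.2]
grip_width: 0.0597
gripper_force: 0.0
```

Run:
```python
from h import *
s=observe();print(s['position'],s['grip_width'],s['q'])
D={c:img(c) for c in('top','side')}
for c in D: print(c,[(m[0],m[1].round(1),m[2]) for m in masks(D[c],'jar',c)][:2], [ (q['score'],q['point']) for q in spotter.mark_of('pot0',c) if q['point'][0]<.33])
cv2.imwrite('pics/s2.png',D['side']['pixels']);cv2.imwrite('pics/t2.png',D['top']['pixels'])
```

```text
[ 0.64161963 -0.17659912  0.10459914] 0.059711093852781116 [-2.55549144e+01  3.91445492e+01  6.48092332e+01 -9.98632922e-03
  7.59658202e+01  6.45675795e+01]
top [(0.23, array([185.9, 228.5]), 2903), (0.19, array([252.3, 195.4]), 124)] []
side [(0.63, array([356.3, 283.6]), 192)] []
```

View pics/s2.png

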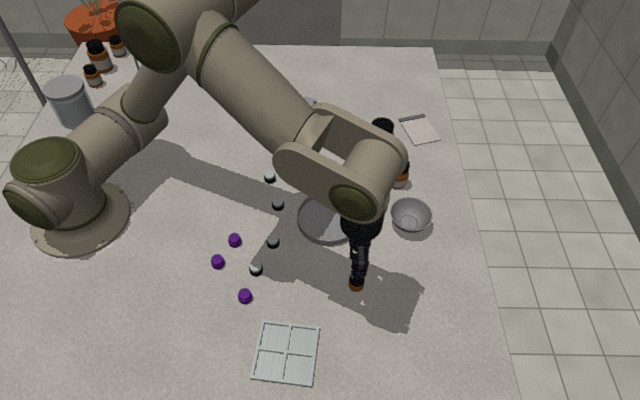

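The side view shows the gripper just over the jar at (356,285), with the five pots unmoved and none hidden behind the arm. The tool stands 10 mm short in x and 9 mm short in y, so I correct that, then descend and grip.

>>> {"op": "move_arm", "data": {
  "series": "1.05 -0.86 0 0 0.4;1.05 -0.86 2 0 0.4;1.05 -0.86 5 0 0.4;1.05 -0.86 7.5 0 0.4;1.05 -0.86 9.1 0 0.4;1.05 -0.86 9.1 0 0.4;1.05 -0.86 9.1 0 -0.5;1.05 -0.86 9.1 0 -0.5"
}}

```text
time_s: 5.6
position: [0.6535, -0.1669, 0.014]
tool_rot: [[1.0, -0.0, 0.002], [-0.0, -1.0, -0.001], [0.002, 0.001, -1.0]]
ft_force: [1.8, 1.2, 2.9]
grip_width: 0.0327
gripper_force: 39.9
```

>>> {"op": "move_arm", "data": {
  "series": "0 0 0 0 -0.5;0 0 0 0 -0.5;0 0 0 0 -0.5;0 0 0 0 -0.5;0 0 0 0 -0.5"
}}

```text
time_s: 6.22
position: [0.6535, -0.1669, 0.0139]
tool_rot: [[1.0, -0.0, 0.003], [-0.0, -1.0, -0.001], [0.003, 0.001, -1.0]]
ft_force: [0.4, 0.8, 5.7]
grip_width: 0.0323
gripper_force: 40.1
```

>>> {"op": "move_arm", "data": {
  "series": "0 0 -3 0 -0.5;0 0 -8 0 -0.5;0 0 -13 0 -0.5;0 0 -16 0 -0.5;-1 -4 -16 0 -0.5;-2.1 -8.5 -16 0 -0.5;-3.4 -13.5 -16 0 -0.5;-4.7 -18.5 -16 0 -0.5",
  "force": 60
}}

```text
time_s: 7.22
position: [0.6051, 0.0198, 0.1726]
tool_rot: [[1.0, -0.001, 0.0], [-0.001, -1.0, 0.0], [0.0, -0.0, -1.0]]
ft_force: [0.4, 0.2, -0.7]
grip_width: 0.0316
gripper_force: 59.5
```

>>> {"op": "move_arm", "data": {
  "series": "-1.4 -5 0 0 -0.5;-2.8 -10 0 0 -0.5;-4.2 -15 0 0 -0.5;-5.6 -20 0 0 -0.5;-7 -25 0 0 -0.5;-7.9 -29 0 0 -0.5;-7.9 -29 0 0 -0.5;-7.9 -29 0 0 -0.5"
}}

```text
time_s: 8.22
position: [0.5269, 0.3079, 0.1725]
tool_rot: [[1.0, -0.0, -0.0], [-0.0, -1.0, -0.0], [-0.0, 0.0, -1.0]]
ft_force: [-0.3, -0.8, -0.6]
grip_width: 0.0314
gripper_force: 59.6
```

Run:
```python
from h import *
D={c:img(c) for c in('top','side')}
s=observe();print(s['position'],s['grip_width'])
for c in D:
    print(c,[(m[0],m[1].round(1),m[2]) for m in masks(D[c],'jar',c)][:3],hullc(D[c],[.527,.308,.1585],.017,.03), [np.round(q['point'],4) for q in spotter.mark_of('jar',c)][:3],'CH',[(np.round(q['point'],4),q['score']) for q in spotter.mark_of('chuck_rest',c)][:2])
t=cv2.resize(D['side']['pixels'][50:160,240:370],None,fx=5,fy=5,interpolation=2)
cv2.imwrite('pics/c3.png',t)
```

```text
[0.5272346  0.30730491 0.17254537] 0.031916229640984894
top [(0.52, array([193.7, 228.2]), 1857)] (array([171.50893164, 227.25190968]), 277.0803088771645) [] CH [(array([0.5305, 0.3192, 0.0956]), 0.76), (array([0.44  , 0.1318, 0.0108]), 0.48)]
side [(0.62, array([299.1,  86.1]), 41)] (array([303.76432662,  82.47213606]), 218.67308071558364) [array([0.5233, 0.31  , 0.1555])] CH [(array([0.5265, 0.3205, 0.0951]), 0.55)]
```

View pics/c3.png

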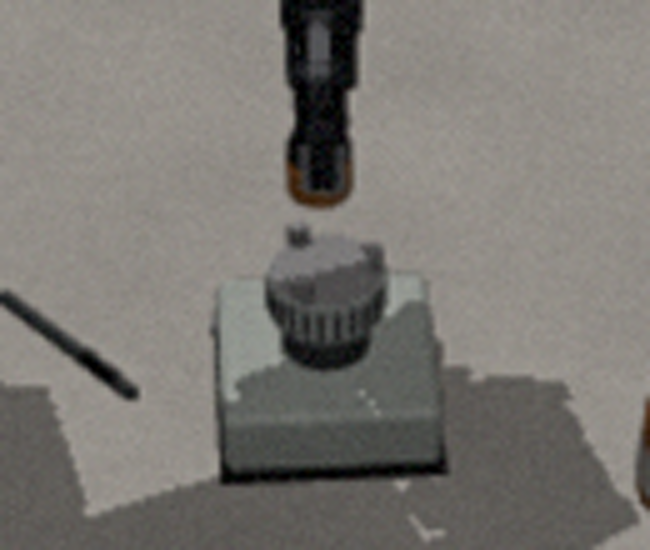

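The crop shows the jar centre at side pixel 304.0 and the sleeve centre at 305.4, so the chuck lies about 2 mm farther in +x. I aim for TCP (0.529, 0.319).

>>> {"op": "move_arm", "data": {
  "series": "0.2 -1.15 0 0 -0.5;0.2 -1.15 1.5 0 -0.5;0.2 -1.15 3 0 -0.5;0.2 -1.15 4.2 0 -0.5;0.2 -1.15 4.7 0 -0.5;0.2 -1.15 4.7 0 -0.5;0.2 -1.15 4.7 0 -0.5"
}}

```text
time_s: 9.5
position: [0.5291, 0.32, 0.126]
tool_rot: [[1.0, -0.0, 0.001], [-0.0, -1.0, 0.0], [0.001, -0.0, -1.0]]
ft_force: [0.1, 0.1, 0.1]
grip_width: 0.0316
gripper_force: 59.6
```

Run:
```python
from h import *
D={c:img(c) for c in('top','side')}
s=observe();print(s['position'],s['ft_force'])
a=cv2.resize(D['side']['pixels'][70:130,270:340],None,fx=8,fy=8,interpolation=2)
cv2.imwrite('pics/c4.png',a)
```

```text
[0.5290437  0.31995068 0.12595873] [-0.62539766 -0.55720073 -1.6117942 ]
```

View pics/c4.png

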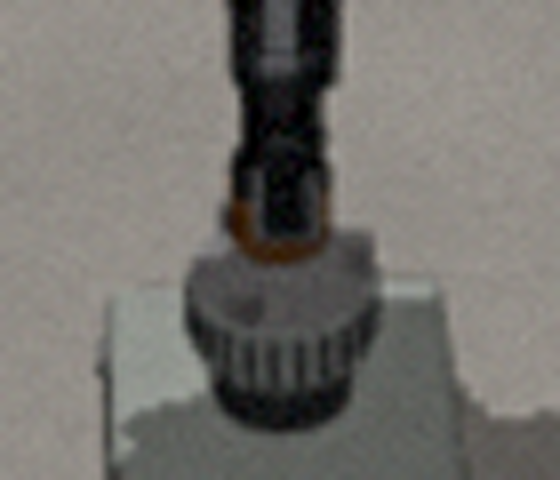

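The crop shows the jar bottom just above the chuck face, with its centre at x≈280 and the sleeve at 283, so it is within 1 mm sideways. I lower it gently.

>>> {"op": "move_arm", "data": {
  "series": "0.05 0 0.4 0 -0.5;0.05 0 0.8 0 -0.5;0.05 0 1.1 0 -0.5;0.05 0 1.3 0 -0.5;0.05 0 1.4 0 -0.5;0.05 0 1.45 0 -0.5;0.05 0 1.45 0 -0.5"
}}

```text
time_s: 10.48
position: [0.5294, 0.3199, 0.111]
tool_rot: [[1.0, -0.0, 0.0], [-0.0, -1.0, 0.0], [0.0, -0.0, -1.0]]
ft_force: [-0.7, -0.0, -0.6]
grip_width: 0.0316
gripper_force: 59.6
```

>>> {"op": "move_arm", "data": {
  "series": "0 0 0.05 0 -0.5;0 0 0.1 0 -0.5;0 0 0.15 0 -0.5;0 0 0.15 0 -0.5"
}}

```text
time_s: 10.98
position: [0.5294, 0.3199, 0.11]
tool_rot: [[1.0, -0.0, 0.001], [-0.0, -1.0, 0.0], [0.001, -0.0, -1.0]]
ft_force: [-2.1, -0.3, 6.0]
grip_width: 0.0318
gripper_force: 60.2
```

>>> {"op": "move_arm", "data": {
  "series": "0 0 0 0 0.4;0 0 0 0 0.8;0 0 0 0 1;0 0 0 0 1;0 0 -2 0 1;0 0 -5 0 1;0 0 -8 0 1;0 0 -8 -10 1"
}}

```text
time_s: 11.98
position: [0.5302, 0.3203, 0.1921]
tool_rot: [[0.984, 0.177, 0.005], [0.177, -0.984, 0.002], [0.005, -0.001, -1.0]]
ft_force: [0.1, 0.5, 0.3]
grip_width: 0.0852
gripper_force: 0.0
```

>>> {"op": "move_arm", "data": {
  "series": "0 0 0 -10 1;0 0 0 -20 1;0 0 0 -30 1;0 0 0 -40 1;0 0 0 -50 1;0 0 0 -60 1;0 0 0 -70 1;0 0 0 -70 1"
}}

```text
time_s: 12.98
position: [0.5293, 0.3199, 0.1894]
tool_rot: [[0.176, 0.984, -0.0], [0.984, -0.176, 0.0], [-0.0, -0.0, -1.0]]
ft_force: [0.9, 0.1, -0.0]
grip_width: 0.0855
gripper_force: 0.0
```

>>> {"op": "move_arm", "data": {
  "series": "0 0 0 -10 1;0 0 0 -20 1;0 0 0 -30 1;0 0 0 -40 1;0 0 0 -50 1;0 0 0 -60 1;0 0 0 -60 1;0 0 0 -60 1"
}}

```text
time_s: 13.98
position: [0.5294, 0.3199, 0.1894]
tool_rot: [[-0.763, 0.647, -0.0], [0.647, 0.763, -0.0], [0.0, -0.0, -1.0]]
ft_force: [-0.9, -0.6, 0.3]
grip_width: 0.085
gripper_force: 0.0
```

Run:
```python
from h import *
D={c:img(c) for c in('top','side')}
s=observe();print(s['position'],s['q'],s['tool_rot'],s['ft_force'],s['wrist_torque'])
for c in D: print(c,[(np.round(q['point'],4),q['score']) for q in spotter.mark_of('jar',c)][:2],[(np.round(q['point'],4),q['score']) for q in spotter.mark_of('chuck_rest',c)][:1],[(np.round(q['point'],4),q['score']) for q in spotter.mark_of('sleeve_grip',c)][:1])
a=cv2.resize(D['side']['pixels'][60:130,265:345],None,fx=7,fy=7,interpolation=2)
cv2.imwrite('pics/c5.png',a)
```

```text
[0.52936174 0.31987783 0.18944897] [ 2.01911386e+01  3.04435175e+01  6.67643207e+01  2.10319241e-03
  8.27943107e+01 -2.96084910e+01] [[-7.63788882e-01  6.45466143e-01 -4.77689204e-05]
 [ 6.45466143e-01  7.63788883e-01  2.12351099e-05]
 [ 5.01919148e-05 -1.46140799e-05 -9.99999999e-01]] [-0.01054993 -0.05184612  0.16109234] [ 0.04087095 -0.01655988 -0.02764207]
top [(array([0.5271, 0.3151, 0.0956]), 0.55), (array([ 0.4614, -0.0659,  0.0087]), 0.37)] [(array([0.5282, 0.3186, 0.0988]), 0.74)] [(array([0.5249, 0.3192, 0.0835]), 0.93)]
side [(array([0.5234, 0.3236, 0.0933]), 0.45), (array([ 7.278e-01,  2.557e-01, -3.000e-04]), 0.16)] [(array([0.5253, 0.3228, 0.0925]), 0.85)] [(array([0.5273, 0.3213, 0.084 ]), 0.72)]
```

View pics/c5.png

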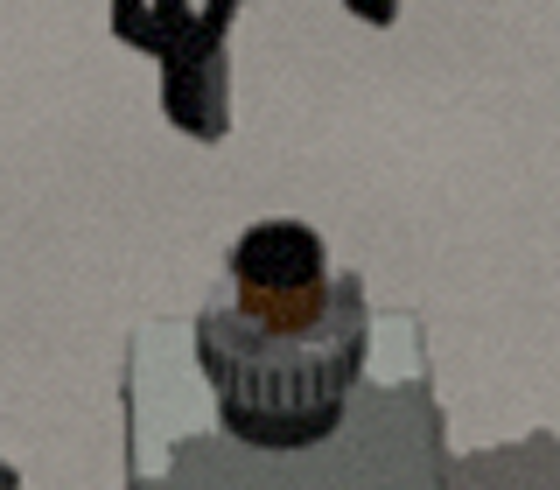

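The crop shows the jar standing upright in the chuck at (280,275), with the gripper clear above it. I come down around the sleeve.

>>> {"op": "move_arm", "data": {
  "series": "0 0 3 0 1;0 0 6 0 1;0 0 9 0 1;0 0 11 0 1;0 0 12 0 1;0 0 12.5 0 1;0 0 12.5 0 1",
  "force": 60
}}

```text
time_s: 15.25
position: [0.5296, 0.32, 0.0649]
tool_rot: [[-0.766, 0.643, 0.001], [0.643, 0.766, 0.0], [-0.0, 0.001, -1.0]]
ft_force: [0.4, 0.6, 0.1]
grip_width: 0.0853
gripper_force: 0.0
```

>>> {"op": "move_arm", "data": {
  "series": "0 0 0 0 0.4;0 0 0 0 0.4;0 0 0 0 0.4;0 0 0 0 0.4;0 0 0 0 0.4;0 0 0 0 0.4"
}}

```text
time_s: 16.0
position: [0.5288, 0.319, 0.0658]
tool_rot: [[-0.766, 0.643, -0.001], [0.643, 0.766, -0.002], [-0.001, -0.002, -1.0]]
ft_force: [-5.8, -6.4, 10.2]
grip_width: 0.0626
gripper_force: 65.4
```

>>> {"op": "move_arm", "data": {
  "series": "0 0 0 8 0.4;0 0 0 16 0.4;0 0 0 24 0.4;0 0 0 32 0.4;0 0 0 40 0.4;0 0 0 48 0.4;0 0 0 56 0.4;0 0 0 64 0.4"
}}

```text
time_s: 17.0
position: [0.5258, 0.3181, 0.0657]
tool_rot: [[0.245, 0.969, -0.008], [0.969, -0.246, -0.005], [-0.007, -0.006, -1.0]]
ft_force: [-20.2, -11.5, 18.9]
grip_width: 0.0628
gripper_force: 66.7
```

Run:
```python
from h import *
D={c:img(c) for c in('top','side')}
s=observe();print(s['position'],s['q'],s['ft_force'],s['wrist_torque'],s['grip_width'],s['gripper_force'])
a=cv2.resize(D['side']['pixels'][60:130,265:345],None,fx=7,fy=7,interpolation=2)
cv2.imwrite('pics/c6.png',a)
```

```text
[0.52578538 0.31808023 0.06572872] [20.18904442 37.23973274 76.28771028 -0.10185457 66.98257777 34.40096383] [-19.68747104 -12.92199107  17.70978107] [-1.87567068  2.83539098 -0.2220502 ] 0.0623229538828253 66.61360323429108
```

View pics/c6.png

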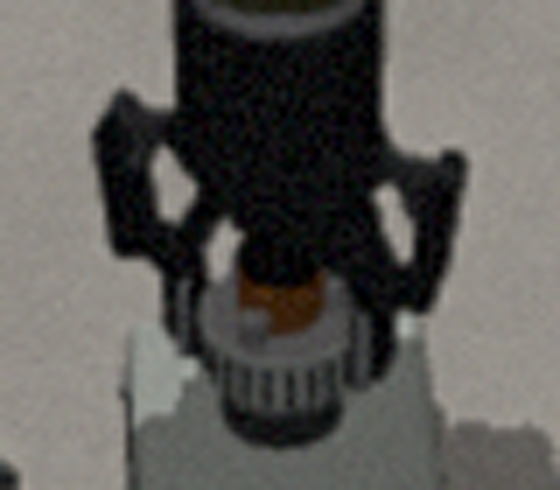

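The crop shows the pads on the sleeve sides and the jar upright. The side force says the true axis is about 4 mm towards -x and 2 mm towards -y from my command, so I recentre while turning.

>>> {"op": "move_arm", "data": {
  "series": "-0.3 -0.32 -0.1 0 0.4;-0.3 -0.32 -0.1 8 0.4;-0.3 -0.32 -0.1 16 0.4;-0.3 -0.32 -0.1 20 0.4;-0.3 -0.32 -0.1 20 0.4"
}}

```text
time_s: 17.73
position: [0.5248, 0.3184, 0.0659]
tool_rot: [[0.559, 0.829, -0.001], [0.829, -0.559, 0.001], [0.0, -0.002, -1.0]]
ft_force: [-4.3, 3.1, 2.2]
grip_width: 0.0621
gripper_force: 70.0
```

```bash
cat > st.py <<'E'
from h import *
np.set_printoptions(precision=4,suppress=True)
s=observe();print(s['position'],s['q'][5],s['ft_force'],s['wrist_torque'],s['grip_width'],s['gripper_force'],s['time_s'],np.degrees(np.arctan2(s['tool_rot'][1][0],s['tool_rot'][0][0])))
E
python3 st.py
```

```text
[0.5248 0.3184 0.0659] 54.155114354690404 [-4.3178  3.0897  2.2423] [ 0.5562  0.946  -0.2235] 0.062052452919573994 69.99545216560364 17.725 55.98227706636329
```

>>> {"op": "move_arm", "data": {
  "series": "0 0 0 6 0.4;0 0 0 12 0.4;0 0 0 18 0.4;0 0 0 18 0.4"
}}

```text
time_s: 18.23
position: [0.5241, 0.319, 0.0658]
tool_rot: [[0.788, 0.616, -0.002], [0.616, -0.788, 0.002], [-0.001, -0.003, -1.0]]
ft_force: [-7.4, 6.5, 3.6]
grip_width: 0.0623
gripper_force: 70.2
```

```bash
python3 st.py
```

```text
[0.5241 0.319  0.0658] 72.16299346515127 [-7.4323  6.547   3.5677] [ 1.1092  1.2941 -0.2319] 0.062341342977577194 70.1557981967926 18.225 37.989297724521585
```

>>> {"op": "move_arm", "data": {
  "series": "0 0 0 6 0.4;0 0 0 10 0.4;0 0 0 10 0.4"
}}

```text
time_s: 18.6
position: [0.5238, 0.3195, 0.0659]
tool_rot: [[0.883, 0.47, -0.003], [0.47, -0.883, 0.003], [-0.001, -0.004, -1.0]]
ft_force: [-8.9, 8.4, 3.9]
grip_width: 0.0622
gripper_force: 70.2
```

```bash
python3 st.py
```

```text
[0.5238 0.3195 0.0659] 82.13409972576319 [-8.8981  8.3919  3.9459] [ 1.3326  1.4006 -0.1753] 0.06224063445575387 70.19173979759216 18.6 28.032578197853883
```

>>> {"op": "move_arm", "data": {
  "series": "0 0 0 5 0.4;0 0 0 10 0.4;0 0 0 10 0.4"
}}

```text
time_s: 18.98
position: [0.5236, 0.3199, 0.0659]
tool_rot: [[0.951, 0.31, -0.003], [0.31, -0.951, 0.003], [-0.002, -0.004, -1.0]]
ft_force: [-10.0, 10.8, 3.7]
grip_width: 0.0625
gripper_force: 70.2
```

```bash
python3 st.py
```

```text
[0.5236 0.3199 0.0659] 92.13123297818647 [-9.9912 10.8315  3.7058] [ 1.694   1.5184 -0.0389] 0.062457556542962145 70.18760204315186 18.975 18.04435243171951
```

>>> {"op": "move_arm", "data": {
  "series": "0 0 0 5 0.4;0 0 0 5 0.4;0 0 0 5 0.4"
}}

```text
time_s: 19.35
position: [0.5236, 0.3202, 0.0659]
tool_rot: [[0.974, 0.227, -0.003], [0.227, -0.974, 0.004], [-0.002, -0.004, -1.0]]
ft_force: [-9.6, 11.2, 4.1]
grip_width: 0.062
gripper_force: 70.2
```

```bash
python3 st.py
```

```text
[0.5236 0.3202 0.0659] 97.07446447910426 [-9.6265 11.2297  4.0681] [1.9084 1.6319 0.1017] 0.06198006488186973 70.17097234725952 19.35 13.106170686130307
```

Run:
```python
from h import *
D={c:img(c) for c in('top','side')}
s=observe();print(s['joint_efforts'],s['wrist_torque'])
a=cv2.resize(D['side']['pixels'][75:130,275:335],None,fx=10,fy=10,interpolation=2)
cv2.imwrite('pics/c7.png',a)
```

```text
[ -9.5766753  -52.34304428 -20.58926582  -3.24519753  -1.23199627
   0.07722927] [1.96027071 1.56020681 0.09153313]
```

View pics/c7.png

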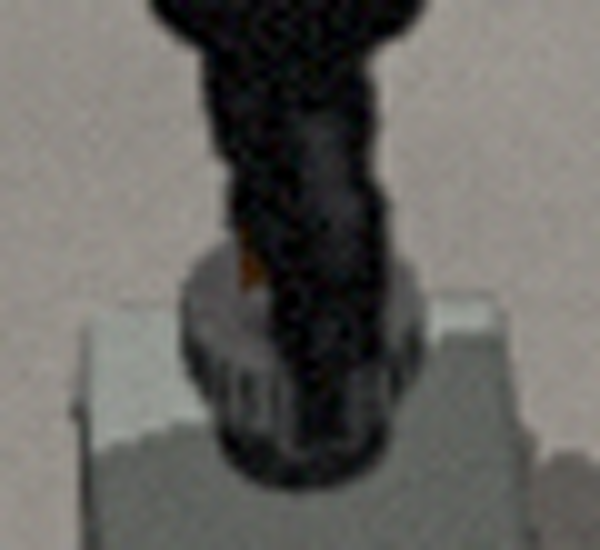

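>>> {"op": "move_arm", "data": {
  "series": "0 0 0 0 1;0 0 0 0 1;0 0 0 0 1;0 0 0 0 1;0 0 -3 0 1;0 0 -7 0 1;0 0 -11 0 1;0 0 -13 0 1"
}}

```text
time_s: 20.45
position: [0.5261, 0.3178, 0.198]
tool_rot: [[0.974, 0.225, 0.003], [0.225, -0.974, 0.001], [0.003, -0.0, -1.0]]
ft_force: [0.1, 0.0, -0.4]
grip_width: 0.0856
gripper_force: 0.0
```

>>> {"op": "move_arm", "data": {
  "series": "0 6 0 5 1;0 12 0 13 1;0 15 0 13 1"
}}

```text
time_s: 20.82
position: [0.5597, 0.1689, 0.1956]
tool_rot: [[1.0, -0.004, 0.0], [-0.004, -1.0, -0.0], [0.0, 0.0, -1.0]]
ft_force: [-0.1, 1.3, 0.0]
grip_width: 0.0855
gripper_force: 0.0
```

```bash
python3 st.py
python3 - <<'E'
from h import *
D={c:img(c) for c in('top','side')}
for c in D: print(c,[(np.round(q['point'],4),q['score']) for q in spotter.mark_of('jar',c)][:2],[(np.round(q['point'],4),q['score']) for q in spotter.mark_of('jaw0',c)][:5])
a=cv2.resize(D['side']['pixels'][80:125,280:330],None,fx=8,fy=8,interpolation=2)
b=cv2.resize(D['top']['pixels'][207:252,155:205],None,fx=8,fy=8,interpolation=2)
cv2.imwrite('pics/c8.png',np.hstack([a,b]))
E
```

```text
[0.5597 0.1689 0.1956] 95.4395976610349 [-0.1138  1.3215  0.0385] [ 0.0458 -0.0303  0.0115] 0.0854869124517149 0.0 20.825 -0.23264507753385322
top [] []
side [(array([0.5267, 0.3235, 0.0926]), 0.52)] [(array([0.5271, 0.3243, 0.0918]), 0.71), (array([0.5197, 0.3034, 0.099 ]), 0.36)]
```

View pics/c8.png

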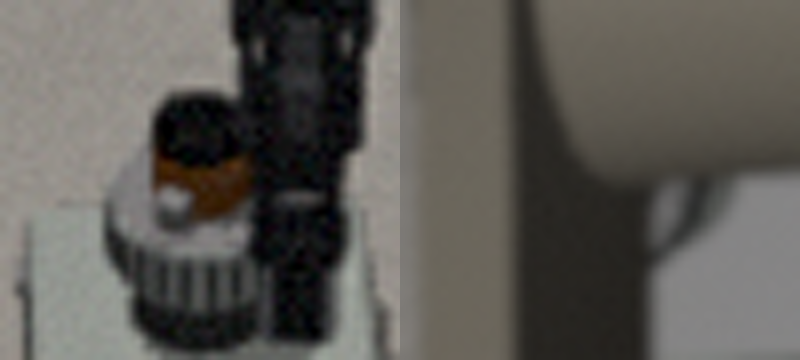

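The crop shows the front jaw, at (175,205), closed in against the upright jar; I'll verify again later with a clear view. Next come the pots: A.

>>> {"op": "move_arm", "data": {
  "series": "4 0.7 4 0 0.3;5.2 0.7 8 0 0.3;5.2 0.7 12 0 0.3;5.2 0.7 12 0 0.3;5.2 0.7 12 0 0.3",
  "force": 40
}}

```text
time_s: 21.75
position: [0.6118, 0.1654, 0.0773]
tool_rot: [[1.0, 0.001, 0.003], [0.001, -1.0, 0.0], [0.003, -0.0, -1.0]]
ft_force: [-0.1, 0.7, 0.4]
grip_width: 0.055
gripper_force: 0.0
```

```bash
cat > look.py <<'E'
from h import *
np.set_printoptions(precision=4,suppress=True)
s=observe();print(s['position'],s['grip_width'],s['time_s'])
for c in('top','side'):
    d=img(c);print(c,[(r['point'][:2]*np.array(1)).tolist() if 0 else [round(float(v),3) for v in r['point']]+[round(r['score'],1)] for r in spotter.mark_of('pot0',c)])
E
python3 look.py
```

```text
[0.6118 0.1654 0.0773] 0.05502134907996309 21.75
top [[0.438, 0.131, 0.011, 0.7], [0.416, -0.201, 0.008, 0.7], [0.469, 0.043, 0.014, 0.6], [0.341, -0.124, 0.011, 0.6], [0.374, -0.063, 0.012, 0.6], [0.464, -0.065, 0.01, 0.5]]
side [[0.444, 0.132, 0.009, 0.7], [0.341, -0.122, 0.012, 0.7], [0.464, -0.064, 0.009, 0.7], [0.587, 0.004, 0.016, 0.6], [0.417, -0.204, 0.011, 0.6], [0.61, 0.162, 0.01, 0.6], [0.374, -0.061, 0.017, 0.5], [0.432, -0.134, 0.008, 0.5], [0.47, 0.043, 0.01, 0.5]]
```

>>> {"op": "move_arm", "data": {
  "series": "0 0.3 2 0 0.3;0 0.3 4.5 0 0.3;0 0.3 6.2 0 0.3;0 0.3 6.7 0 0.3;0 0.3 6.7 0 0.3;0 0.3 6.7 0 -0.6;0 0.3 6.7 0 -0.6;0 0.3 6.7 0 -0.6"
}}

```text
time_s: 22.95
position: [0.6117, 0.1617, 0.0095]
tool_rot: [[1.0, -0.0, 0.002], [-0.0, -1.0, 0.0], [0.002, -0.0, -1.0]]
ft_force: [-0.4, 0.6, 6.3]
grip_width: 0.0281
gripper_force: 39.4
```

>>> {"op": "move_arm", "data": {
  "series": "0 0 0 0 -0.6;0 0 0 0 -0.6;0 0 -4 0 -0.6;0 0 -8 0 -0.6;0.5 5 -9 0 -0.6;0.5 10 -9 0 -0.6;0.5 15.6 -9 0 -0.6;0.5 15.6 -9 0 -0.6"
}}

```text
time_s: 23.95
position: [0.6163, 0.0021, 0.0985]
tool_rot: [[1.0, -0.005, 0.0], [-0.005, -1.0, -0.001], [0.0, 0.001, -1.0]]
ft_force: [1.0, 0.8, -0.9]
grip_width: 0.0277
gripper_force: 39.6
```

>>> {"op": "move_arm", "data": {
  "series": "0 0 0 0 -0.6;0 0 0 0 -0.6"
}}

```text
time_s: 24.2
position: [0.6161, 0.007, 0.0985]
tool_rot: [[1.0, 0.001, -0.0], [0.001, -1.0, 0.0], [-0.0, -0.0, -1.0]]
ft_force: [-0.0, 0.2, 0.2]
grip_width: 0.0279
gripper_force: 39.6
```

>>> {"op": "move_arm", "data": {
  "series": "0 0 3 0 -0.6;0 0 6 0 -0.6;0 0 8 0 -0.6;0 0 8.5 0 -0.6;0 0 8.5 0 -0.6;0 0 8.5 0 0.3;0 0 8.5 0 0.3;0 0 8.5 0 0.3"
}}

```text
time_s: 25.2
position: [0.6163, 0.0056, 0.0138]
tool_rot: [[1.0, -0.0, 0.001], [-0.0, -1.0, -0.0], [0.001, 0.0, -1.0]]
ft_force: [0.1, -0.5, 0.2]
grip_width: 0.0553
gripper_force: 0.0
```

>>> {"op": "move_arm", "data": {
  "series": "0 0 -4 0 0.3;0 0 -8 0 0.3;-4 -3 -8 0 0.3;-8 -6 -8 0 0.3;-12.5 -9 -8 0 0.3;-17.3 -12.7 -8 0 0.3;-17.3 -12.7 -6 0 0.3;-17.3 -12.7 -6 0 0.3"
}}

```text
time_s: 26.2
position: [0.4427, 0.1328, 0.0731]
tool_rot: [[1.0, 0.0, -0.001], [0.0, -1.0, -0.0], [-0.001, 0.0, -1.0]]
ft_force: [0.8, -0.8, 0.2]
grip_width: 0.0556
gripper_force: 0.0
```

```bash
python3 look.py
```

```text
[0.4427 0.1328 0.0731] 0.05560623469177779 26.2
top [[0.615, 0.003, 0.017, 0.7], [0.466, 0.042, 0.016, 0.6], [0.432, -0.133, 0.01, 0.6], [0.414, -0.202, 0.009, 0.5], [0.344, -0.118, 0.013, 0.5], [0.462, -0.068, 0.009, 0.5], [0.376, -0.061, 0.013, 0.4]]
side [[0.434, -0.137, 0.008, 0.7], [0.616, 0.006, 0.012, 0.7], [0.341, -0.123, 0.013, 0.6], [0.464, -0.065, 0.009, 0.6], [0.444, 0.134, 0.01, 0.5], [0.47, 0.046, 0.009, 0.5], [0.376, -0.059, 0.015, 0.5]]
```

>>> {"op": "move_arm", "data": {
  "series": "0 -0.1 2 0 0.3;0 -0.1 4.5 0 0.3;0 -0.1 6 0 0.3;0 -0.1 6.3 0 0.3;0 -0.1 6.3 0 0.3;0 -0.1 6.3 0 -0.6;0 -0.1 6.3 0 -0.6;0 -0.1 6.3 0 -0.6"
}}

```text
time_s: 27.4
position: [0.4436, 0.1336, 0.0113]
tool_rot: [[1.0, -0.0, 0.002], [-0.0, -1.0, -0.0], [0.002, 0.0, -1.0]]
ft_force: [0.0, -0.3, 6.0]
grip_width: 0.0277
gripper_force: 39.0
```

>>> {"op": "move_arm", "data": {
  "series": "0 0 0 0 -0.6;0 0 0 0 -0.6;0 0 -4 0 -0.6;0 0 -9 0 -0.6;4 4 -9 0 -0.6;8 8 -9 0 -0.6;12.2 12.7 -9 0 -0.6;12.2 12.7 -9 0 -0.6"
}}

```text
time_s: 28.4
position: [0.5673, 0.0035, 0.1005]
tool_rot: [[1.0, -0.004, 0.002], [-0.004, -1.0, -0.001], [0.002, 0.001, -1.0]]
ft_force: [0.1, -0.3, -1.2]
grip_width: 0.0281
gripper_force: 39.6
```

>>> {"op": "move_arm", "data": {
  "series": "0 0 0 0 -0.6;0 0 0 0 -0.6"
}}

```text
time_s: 28.65
position: [0.5644, 0.0076, 0.1007]
tool_rot: [[1.0, 0.001, -0.0], [0.001, -1.0, 0.0], [-0.0, -0.0, -1.0]]
ft_force: [-0.7, 0.5, -0.8]
grip_width: 0.0278
gripper_force: 39.6
```

>>> {"op": "move_arm", "data": {
  "series": "0 0 3 0 -0.6;0 0 6 0 -0.6;0 0 8 0 -0.6;0 0 8.5 0 -0.6;0 0 8.5 0 -0.6;0 0 8.5 0 0.3;0 0 8.5 0 0.3;0 0 8.5 0 0.3"
}}

```text
time_s: 29.65
position: [0.5653, 0.0065, 0.0159]
tool_rot: [[1.0, -0.0, 0.001], [-0.0, -1.0, -0.0], [0.001, 0.0, -1.0]]
ft_force: [0.1, 0.2, -0.2]
grip_width: 0.0553
gripper_force: 0.0
```

>>> {"op": "move_arm", "data": {
  "series": "0 0 -4 0 0.3;0 0 -8 0 0.3;-4 -1.5 -8 0 0.3;-9.6 -3.7 -8 0 0.3;-9.6 -3.7 -6 0 0.3;-9.6 -3.7 -6 0 0.3"
}}

```text
time_s: 30.4
position: [0.4687, 0.0437, 0.0752]
tool_rot: [[1.0, -0.0, -0.001], [-0.0, -1.0, 0.0], [-0.001, -0.0, -1.0]]
ft_force: [0.9, -0.9, 0.2]
grip_width: 0.0558
gripper_force: 0.0
```

```bash
python3 look.py
```

```text
[0.4687 0.0437 0.0752] 0.055770467685948635 30.4
top [[0.374, -0.062, 0.011, 0.7], [0.463, -0.069, 0.009, 0.7], [0.617, 0.005, 0.014, 0.6], [0.561, 0.006, 0.015, 0.6], [0.343, -0.125, 0.013, 0.5], [0.415, -0.2, 0.009, 0.5], [0.432, -0.138, 0.008, 0.5]]
side [[0.415, -0.204, 0.012, 0.8], [0.612, 0.003, 0.017, 0.7], [0.569, 0.008, 0.014, 0.7], [0.522, 0.296, 0.096, 0.7], [0.341, -0.123, 0.012, 0.7], [0.468, 0.044, 0.012, 0.7], [0.374, -0.058, 0.016, 0.7], [0.464, -0.064, 0.009, 0.6], [0.431, -0.137, 0.009, 0.5]]
```

>>> {"op": "move_arm", "data": {
  "series": "0 0 2 0 0.3;0 0 4.5 0 0.3;0 0 6 0 0.3;0 0 6.5 0 0.3;0 0 6.5 0 0.3;0 0 6.5 0 -0.6;0 0 6.5 0 -0.6;0 0 6.5 0 -0.6"
}}

```text
time_s: 31.6
position: [0.4695, 0.0435, 0.0113]
tool_rot: [[1.0, -0.0, 0.001], [-0.0, -1.0, -0.0], [0.001, 0.0, -1.0]]
ft_force: [-0.6, 0.4, 4.8]
grip_width: 0.0278
gripper_force: 39.0
```

>>> {"op": "move_arm", "data": {
  "series": "0 0 0 0 -0.6;0 0 0 0 -0.6;0 0 -4 0 -0.6;0 0 -9 0 -0.6;1 5 -9 0 -0.6;2 10 -9 0 -0.6;3 15 -9 0 -0.6;4 20 -9 0 -0.6"
}}

```text
time_s: 32.6
position: [0.5093, -0.1581, 0.101]
tool_rot: [[1.0, -0.0, 0.001], [-0.0, -1.0, -0.0], [0.001, 0.0, -1.0]]
ft_force: [0.2, 0.7, -0.2]
grip_width: 0.0281
gripper_force: 39.5
```

>>> {"op": "move_arm", "data": {
  "series": "1.3 5 0 0 -0.6;2.3 10 0 0 -0.6;2.6 14 0 0 -0.6;2.6 14 0 0 -0.6;2.6 14 0 0 -0.6"
}}

```text
time_s: 33.22
position: [0.5348, -0.2957, 0.1005]
tool_rot: [[1.0, -0.0, -0.0], [-0.0, -1.0, 0.001], [-0.0, -0.001, -1.0]]
ft_force: [-0.0, 0.6, 0.0]
grip_width: 0.0279
gripper_force: 39.6
```

>>> {"op": "move_arm", "data": {
  "series": "0 0 3 0 -0.6;0 0 6 0 -0.6;0 0 8 0 -0.6;0 0 8.5 0 -0.6;0 0 8.5 0 -0.6;0 0 8.5 0 0.2;0 0 8.5 0 0.2;0 0 8.5 0 0.2"
}}

```text
time_s: 34.22
position: [0.5352, -0.2965, 0.0159]
tool_rot: [[1.0, -0.0, 0.0], [-0.0, -1.0, -0.0], [0.0, 0.0, -1.0]]
ft_force: [-0.4, -0.6, 0.6]
grip_width: 0.0509
gripper_force: 0.0
```

>>> {"op": "move_arm", "data": {
  "series": "0 0 -4 0 0.3;0 0 -8 0 0.3;-1.5 -5 -8 0 0.3;-3 -10 -8 0 0.3;-4.5 -15 -8 0 0.3;-6 -20 -8 0 0.3;-7.1 -23 -8 0 0.3;-7.1 -23 -6 0 0.3"
}}

```text
time_s: 35.22
position: [0.464, -0.0647, 0.0765]
tool_rot: [[1.0, 0.002, 0.002], [0.002, -1.0, -0.001], [0.002, 0.001, -1.0]]
ft_force: [1.3, -0.2, 0.7]
grip_width: 0.0555
gripper_force: 0.0
```

```bash
python3 look.py
```

```text
[ 0.464  -0.0647  0.0765] 0.05549196862784428 35.225
top [[0.536, -0.296, 0.017, 0.6], [0.414, -0.201, 0.009, 0.6], [0.559, 0.006, 0.01, 0.5], [0.614, 0.004, 0.012, 0.5], [0.375, -0.063, 0.012, 0.5]]
side [[0.417, -0.203, 0.013, 0.7], [0.615, 0.004, 0.017, 0.7], [0.435, -0.135, 0.005, 0.6], [0.565, 0.005, 0.012, 0.6], [0.535, -0.295, 0.015, 0.5], [0.341, -0.119, 0.014, 0.5], [0.375, -0.059, 0.014, 0.5]]
```

>>> {"op": "move_arm", "data": {
  "series": "0 0 2 0 0.3;0 0 4.5 0 0.3;0 0 6 0 0.3;0 0 6.5 0 0.3;0 0 6.5 0 0.3;0 0 6.5 0 -0.6;0 0 6.5 0 -0.6;0 0 6.5 0 -0.6"
}}

```text
time_s: 36.42
position: [0.4645, -0.0665, 0.0113]
tool_rot: [[1.0, -0.0, 0.001], [-0.0, -1.0, -0.001], [0.001, 0.001, -1.0]]
ft_force: [-0.4, -0.6, 5.9]
grip_width: 0.028
gripper_force: 39.0
```

>>> {"op": "move_arm", "data": {
  "series": "0 0 0 0 -0.6;0 0 0 0 -0.6;0 0 -4 0 -0.6;0 0 -9 0 -0.6;1 5 -9 0 -0.6;2 10 -9 0 -0.6;3.5 15 -9 0 -0.6;4.7 20 -9 0 -0.6"
}}

```text
time_s: 37.42
position: [0.5114, -0.2681, 0.101]
tool_rot: [[1.0, -0.0, 0.001], [-0.0, -1.0, -0.0], [0.001, 0.0, -1.0]]
ft_force: [0.7, 0.7, -0.7]
grip_width: 0.028
gripper_force: 39.6
```

>>> {"op": "move_arm", "data": {
  "series": "1 5 0 0 -0.6;1.9 8.3 0 0 -0.6;1.9 8.3 0 0 -0.6;1.9 8.3 0 0 -0.6"
}}

```text
time_s: 37.92
position: [0.5298, -0.3486, 0.1005]
tool_rot: [[1.0, -0.0, -0.0], [-0.0, -1.0, 0.001], [-0.0, -0.001, -1.0]]
ft_force: [-0.1, 0.2, -0.1]
grip_width: 0.0282
gripper_force: 39.6
```

>>> {"op": "move_arm", "data": {
  "series": "0 0 3 0 -0.6;0 0 6 0 -0.6;0 0 8 0 -0.6;0 0 8.5 0 -0.6;0 0 8.5 0 -0.6;0 0 8.5 0 -0.15;0 0 8.5 0 -0.15;0 0 8.5 0 -0.15"
}}

```text
time_s: 38.92
position: [0.5301, -0.3495, 0.0159]
tool_rot: [[1.0, -0.0, 0.0], [-0.0, -1.0, -0.0], [0.0, 0.0, -1.0]]
ft_force: [0.5, -1.1, 0.1]
grip_width: 0.0361
gripper_force: 0.0
```

>>> {"op": "move_arm", "data": {
  "series": "0 0 -4 0 -0.15;0 0 -8 0 0.3;-2 -5 -8 0 0.3;-4.5 -10 -8 0 0.3;-6.8 -15 -8 0 0.3;-9 -20 -8 0 0.3;-9.6 -21.3 -8 0 0.3;-9.6 -21.3 -8 0 0.3"
}}

```text
time_s: 39.92
position: [0.4345, -0.1364, 0.0959]
tool_rot: [[1.0, 0.001, 0.001], [0.001, -1.0, -0.001], [0.001, 0.001, -1.0]]
ft_force: [1.1, -0.3, 0.2]
grip_width: 0.0553
gripper_force: 0.0
```

```bash
python3 look.py
```

```text
[ 0.4345 -0.1364  0.0959] 0.05525672664568952 39.925
top [[0.615, 0.005, 0.017, 0.7], [0.523, -0.351, 0.012, 0.6], [0.376, -0.067, 0.011, 0.6], [0.343, -0.122, 0.014, 0.6], [0.564, 0.004, 0.013, 0.6], [0.536, -0.298, 0.017, 0.5]]
side [[0.415, -0.204, 0.012, 0.7], [0.531, -0.351, 0.014, 0.7], [0.434, -0.135, 0.009, 0.6], [0.338, -0.121, 0.012, 0.6], [0.566, 0.006, 0.013, 0.5], [0.615, 0.004, 0.015, 0.5]]
```

>>> {"op": "move_arm", "data": {
  "series": "0 0 3 0 0.3;0 0 6 0 0.3;0 0 8 0 0.3;0 0 8.4 0 0.3;0 0 8.4 0 0.3;0 0 8.4 0 -0.6;0 0 8.4 0 -0.6;0 0 8.4 0 -0.6"
}}

```text
time_s: 41.12
position: [0.4345, -0.1366, 0.0124]
tool_rot: [[1.0, -0.0, 0.002], [-0.0, -1.0, -0.001], [0.002, 0.001, -1.0]]
ft_force: [-0.9, -0.0, 6.6]
grip_width: 0.0277
gripper_force: 39.0
```

>>> {"op": "move_arm", "data": {
  "series": "0 0 0 0 -0.6;0 0 0 0 -0.6;0 0 -4 0 -0.6;0 0 -9 0 -0.6;1.6 5 -9 0 -0.6;3.3 10 -9 0 -0.6;4.9 15 -9 0 -0.6;4.9 15 -9 0 -0.6"
}}

```text
time_s: 42.12
position: [0.4836, -0.2895, 0.1016]
tool_rot: [[1.0, -0.003, 0.001], [-0.003, -1.0, -0.002], [0.001, 0.002, -1.0]]
ft_force: [0.3, 1.0, -0.1]
grip_width: 0.0279
gripper_force: 39.6
```

>>> {"op": "move_arm", "data": {
  "series": "0 0 0 0 -0.6;0 0 0 0 -0.6"
}}

```text
time_s: 42.38
position: [0.4829, -0.2852, 0.1017]
tool_rot: [[1.0, 0.001, -0.0], [0.001, -1.0, 0.0], [-0.0, -0.0, -1.0]]
ft_force: [0.0, 0.6, 0.9]
grip_width: 0.0281
gripper_force: 39.6
```

Lower, release, then retreat to the right for a clear look at everything.

>>> {"op": "move_arm", "data": {
  "series": "0 0 3 0 -0.6;0 0 6 0 -0.6;0 0 8 0 -0.6;0 0 8.5 0 -0.6;0 0 8.5 0 -0.6;0 0 8.5 0 0.1;0 0 8.5 0 0.1;0 0 8.5 0 0.1"
}}

```text
time_s: 43.38
position: [0.4832, -0.2865, 0.0169]
tool_rot: [[1.0, -0.0, 0.001], [-0.0, -1.0, -0.0], [0.001, 0.0, -1.0]]
ft_force: [-0.2, 0.4, -0.2]
grip_width: 0.0471
gripper_force: 0.0
```

>>> {"op": "move_arm", "data": {
  "series": "0 0 -4 0 0.1;0 0 -9 0 0.1;0 0 -14 0 0.1;-6 5 -18 0 0.3;-12 10 -20 0 0.3;-18 15 -20 0 0.3;-23 20 -20 0 0.3;-28 24 -20 0 0.3"
}}

```text
time_s: 44.38
position: [0.2517, -0.4841, 0.2154]
tool_rot: [[1.0, -0.0, 0.0], [-0.0, -1.0, -0.001], [0.0, 0.001, -1.0]]
ft_force: [0.5, -0.5, -0.6]
grip_width: 0.0557
gripper_force: 0.0
```

```bash
python3 look.py
python3 - <<'E'
from h import *
D={c:img(c) for c in('top','side')}
for c in D: print(c,[(np.round(q['point'],4),round(q['score'],2)) for q in spotter.mark_of('jar',c)][:2],[(np.round(q['point'],4),q['score']) for q in spotter.mark_of('jaw0',c)][:5])
a=cv2.resize(D['side']['pixels'][80:125,280:330],None,fx=8,fy=8,interpolation=2)
b=cv2.resize(D['top']['pixels'][207:252,155:205],None,fx=8,fy=8,interpolation=2)
c=D['top']['pixels'][150:310,220:500]; e=D['side']['pixels'][150:310+80,200:420]
c=cv2.resize(c,(400,228));e=cv2.resize(e,(209,228))
B=np.hstack([c,e]);B=np.pad(B,((0,0),(0,800-609),(0,0)))
cv2.imwrite('pics/c9.png',np.vstack([np.hstack([a,b]),B]))
E
```

```text
[ 0.2517 -0.4841  0.2154] 0.05567172398785217 44.375
top [[0.414, -0.2, 0.01, 0.7], [0.479, -0.285, 0.013, 0.6], [0.377, -0.062, 0.013, 0.6], [0.536, -0.299, 0.013, 0.6], [0.621, 0.006, 0.015, 0.6], [0.525, -0.352, 0.017, 0.5], [0.56, 0.006, 0.015, 0.5], [0.347, -0.121, 0.01, 0.5]]
side [[0.532, -0.298, 0.015, 0.8], [0.618, 0.006, 0.016, 0.7], [0.342, -0.121, 0.014, 0.7], [0.564, 0.007, 0.014, 0.7], [0.483, -0.283, 0.012, 0.6], [0.371, -0.059, 0.015, 0.6], [0.534, -0.365, 0.016, 0.5], [0.418, -0.203, 0.007, 0.5]]
top [(array([7.309e-01, 2.549e-01, 6.000e-04]), 0.51), (array([0.529 , 0.3178, 0.0971]), 0.45)] [(array([0.5463, 0.3235, 0.0953]), 0.6), (array([0.5106, 0.3044, 0.0968]), 0.56)]
side [(array([0.3744, 0.3606, 0.0013]), 0.72), (array([0.5254, 0.3229, 0.0939]), 0.59)] [(array([0.523 , 0.2987, 0.097 ]), 0.6)]
```

View pics/c9.png

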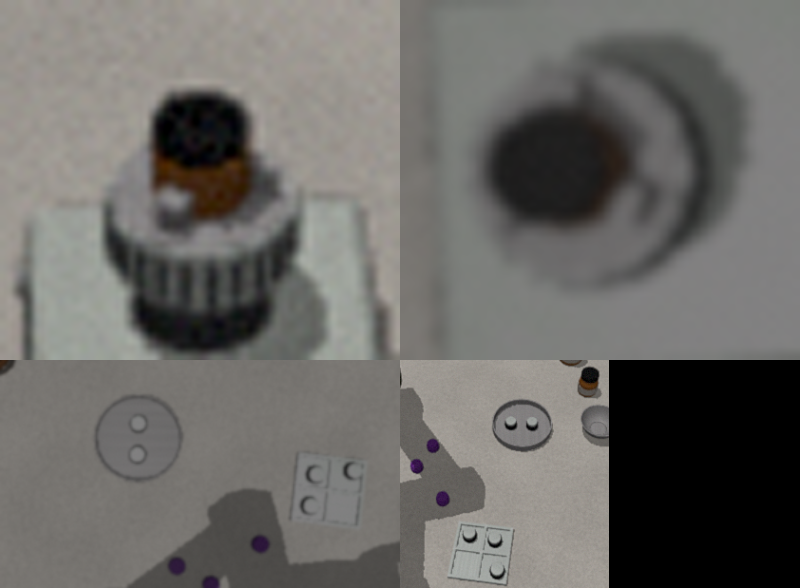

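The views show two pots in the dish and three in the tray, with the tray pot at ~(.53,-.36) off-centre, and the jar upright with jaws against it. I measure that pot precisely.

Run:
```python
from h import *
D={c:img(c) for c in('top','side')}
M={c:masks(D[c],'pot0',c) for c in D}
for g in [[.532,-.358,.003],[.536,-.297,.003],[.482,-.285,.003]]:
    vs=[]
    for c in D:
        e,A=hullc(D[c],g,.015,.022);k=[m for m in M[c] if np.linalg.norm(m[1]-e)<9]
        if k: m=min(k,key=lambda m:np.linalg.norm(m[1]-e));vs.append((D[c],m[1]));print(c,m[1].round(1),e.round(1),m[2],A)
    if vs:print(g,fit(vs,g,.015,.022) if len(vs)>1 else len(vs))
    for c in D: print([np.round(r['point'],4) for r in spotter.mark_of('pot0',c) if np.linalg.norm(np.array(r['point'])[:2]-g[:2])<.02])
```

```text
top [466.5 227.1] [466.4 231.8] 104 155.2952753356658
side [301.9 371.5] [296.7 369.3] 228 262.95477234059945
[0.532, -0.358, 0.003] (array([ 0.5426678 , -0.35998319, -0.00244893]), np.float64(0.42860608124726696))
[array([ 0.5381, -0.3631,  0.0105])]
[array([ 0.5431, -0.3635,  0.0122])]
top [440.  229.5] [441.1 229.7] 134 149.00241375877522
side [299.7 337.6] [300.  338.3] 178 242.3675950532779
[0.536, -0.297, 0.003] (array([ 0.53574829, -0.29474538,  0.00077497]), np.float64(0.35066050344872224))
[array([ 0.5361, -0.2975,  0.0158])]
[array([ 0.5337, -0.2931,  0.0122])]
top [436.3 251.6] [436.2 252. ] 121 149.18740497739054
side [272.6 333. ] [273.1 332. ] 217 239.944511951413
[0.482, -0.285, 0.003] (array([ 4.81753166e-01, -2.85791135e-01,  2.95847931e-04]), np.float64(0.5362644049090477))
[array([ 0.4819, -0.2837,  0.0137])]
[array([ 0.4812, -0.2865,  0.0118])]
```

The pot was knocked to about (.542,-.361), the corner of its compartment. It is probably still within tolerance, but I recentre it.

>>> {"op": "move_arm", "data": {
  "series": "0 0 0 0 0.2;0 0 0 0 0.2"
}}

```text
time_s: 45.62
position: [0.2534, -0.4829, 0.2149]
tool_rot: [[1.0, -0.0, -0.0], [-0.0, -1.0, 0.0], [-0.0, -0.0, -1.0]]
ft_force: [0.1, -0.8, -0.3]
grip_width: 0.051
gripper_force: 0.0
```

>>> {"op": "move_arm", "data": {
  "series": "5 -2.1 2 0 0.2;10 -4.2 4 0 0.2;15 -6.3 6 0 0.2;20 -8.5 8 0 0.2;25 -10.6 10 0 0.2;28.8 -12.2 13.5 0 0.2;28.8 -12.2 13.5 0 0.2;28.8 -12.2 13.5 0 0.2"
}}

```text
time_s: 46.62
position: [0.5413, -0.3614, 0.0802]
tool_rot: [[1.0, -0.0, 0.0], [-0.0, -1.0, -0.0], [0.0, 0.0, -1.0]]
ft_force: [1.0, 0.8, 0.7]
grip_width: 0.0518
gripper_force: 0.0
```

>>> {"op": "move_arm", "data": {
  "series": "0 0 0 0 0.2;0 0 0 0 0.2"
}}

```text
time_s: 46.88
position: [0.541, -0.3618, 0.0809]
tool_rot: [[1.0, -0.002, 0.001], [-0.002, -1.0, -0.001], [0.001, 0.001, -1.0]]
ft_force: [-0.4, 0.1, -0.0]
grip_width: 0.0509
gripper_force: 0.0
```

>>> {"op": "move_arm", "data": {
  "series": "0 0 3 0 0.2;0 0 5 0 0.2;0 0 6.4 0 0.2;0 0 6.5 0 0.2;0 0 6.5 0 -0.6;0 0 6.5 0 -0.6;0 0 6.5 0 -0.6;0 0 6.5 0 -0.6"
}}

```text
time_s: 47.88
position: [0.5418, -0.3614, 0.016]
tool_rot: [[1.0, -0.0, 0.001], [-0.0, -1.0, -0.001], [0.001, 0.001, -1.0]]
ft_force: [-0.9, 0.3, 6.5]
grip_width: 0.0276
gripper_force: 39.5
```

>>> {"op": "move_arm", "data": {
  "series": "0 0 0 0 -0.6;0 0 -1.5 0 -0.6;-0.9 -1.1 -1.5 0 -0.6;-0.9 -1.1 -1.5 0 -0.6;-0.9 -1.1 -1 0 -0.6;-0.9 -1.1 -0.3 0 -0.6;-0.9 -1.1 0 0 -0.6;-0.9 -1.1 0 0 -0.6"
}}

```text
time_s: 48.88
position: [0.5325, -0.3502, 0.016]
tool_rot: [[1.0, -0.0, 0.0], [-0.0, -1.0, -0.0], [0.0, 0.0, -1.0]]
ft_force: [-3.7, 3.1, 12.4]
grip_width: 0.0275
gripper_force: 40.7
```

>>> {"op": "move_arm", "data": {
  "series": "0 0 0 0 -0.15;0 0 0 0 -0.15;0 0 0 0 -0.15;0 0 -4 0 -0.15;0 0 -9 0 0;0 0 -14 0 0;0 -6 -15 0 0.5;0 -12 -15 0 1"
}}

```text
time_s: 49.88
position: [0.5326, -0.2291, 0.1658]
tool_rot: [[1.0, -0.002, 0.002], [-0.002, -1.0, -0.001], [0.002, 0.001, -1.0]]
ft_force: [1.3, 1.3, 1.3]
grip_width: 0.0771
gripper_force: 0.0
```

Now I regrip the sleeve, centred on the better axis estimate, to check and secure the tightness.

>>> {"op": "move_arm", "data": {
  "series": "0 -5 -2 0 1;0 -10 -3 0 1;0 -16 -3 0 1;0 -22 -3 0 1;0 -28 -3 0 1;0 -34 -3 0 1;0 -40 -3 0 1;0 -45 -3 0 1",
  "force": 60
}}

```text
time_s: 50.88
position: [0.5323, 0.2222, 0.1947]
tool_rot: [[1.0, 0.0, -0.0], [0.0, -1.0, 0.0], [-0.0, -0.0, -1.0]]
ft_force: [1.9, -1.4, -0.1]
grip_width: 0.0854
gripper_force: 0.0
```

>>> {"op": "move_arm", "data": {
  "series": "-0.7 -5 0 0 1;-0.7 -9.7 0 0 1;-0.7 -9.7 0 0 1;-0.7 -9.7 0 0 1;-0.7 -9.7 0 0 1"
}}

```text
time_s: 51.5
position: [0.526, 0.3159, 0.1949]
tool_rot: [[1.0, -0.002, -0.0], [-0.002, -1.0, -0.0], [-0.0, 0.0, -1.0]]
ft_force: [-0.8, 0.4, -0.0]
grip_width: 0.0856
gripper_force: 0.0
```

>>> {"op": "move_arm", "data": {
  "series": "0 -0.2 3 0 1;0 -0.2 6 0 1;0 -0.2 9 0 1;0 -0.2 11.5 0 1;0 -0.2 12.5 0 1;0 -0.2 12.9 0 1;0 -0.2 12.9 0 1"
}}

```text
time_s: 52.38
position: [0.5261, 0.3189, 0.0666]
tool_rot: [[1.0, -0.001, 0.001], [-0.001, -1.0, 0.0], [0.001, -0.0, -1.0]]
ft_force: [0.6, 0.1, 0.4]
grip_width: 0.0855
gripper_force: 0.0
```

>>> {"op": "move_arm", "data": {
  "series": "0 0 0 0 0.4;0 0 0 0 0.4;0 0 0 0 0.4;0 0 0 0 0.4;0 0 0 0 0.4;0 0 0 0 0.4"
}}

```text
time_s: 53.12
position: [0.5262, 0.321, 0.0679]
tool_rot: [[1.0, 0.0, 0.003], [0.0, -1.0, 0.004], [0.003, -0.004, -1.0]]
ft_force: [-2.5, 7.9, 7.8]
grip_width: 0.0623
gripper_force: 65.3
```

```bash
python3 st.py
```

```text
[0.5262 0.321  0.0679] 110.24146136449507 [-2.4703  7.9217  7.8115] [1.58   0.3778 0.0708] 0.0623186278776288 65.28391242027283 53.125 0.0058609543724571665
```

>>> {"op": "move_arm", "data": {
  "series": "0 0 0 1 0.4;0 0 0 2 0.4;0 0 0 2 0.4;0 0 0 2 0.4"
}}

```text
time_s: 53.62
position: [0.5262, 0.321, 0.0679]
tool_rot: [[0.999, -0.035, 0.003], [-0.035, -0.999, 0.004], [0.003, -0.005, -1.0]]
ft_force: [-3.6, 7.3, 8.6]
grip_width: 0.0624
gripper_force: 65.5
```

```bash
python3 st.py
```

```text
[0.5262 0.321  0.0679] 112.23365680703047 [-3.6436  7.2846  8.6204] [1.5137 0.3843 0.1766] 0.06240685719205044 65.46096324920654 53.625 -1.98427556104845
```

>>> {"op": "move_arm", "data": {
  "series": "0 0 0 2 0.4;0 0 0 4 0.4;0 0 0 4 0.4;0 0 0 4 0.4"
}}

```text
time_s: 54.12
position: [0.5262, 0.321, 0.0679]
tool_rot: [[0.995, -0.104, 0.003], [-0.104, -0.995, 0.004], [0.003, -0.005, -1.0]]
ft_force: [-3.6, 7.4, 7.7]
grip_width: 0.0621
gripper_force: 65.5
```

```bash
python3 st.py
```

```text
[0.5262 0.321  0.0679] 116.24050823992982 [-3.6178  7.4044  7.7427] [1.536  0.4095 0.0806] 0.06214192306771846 65.46810865402222 54.125 -5.9900788697872995
```

Torque stays near the sleeve friction, so the jaws are compliant and the angle has to decide. I have turned 133° = 2.32 rad beyond the start value. I add 7° of margin, still below 3.0 rad in any case, then release and look.

>>> {"op": "move_arm", "data": {
  "series": "0 0 0 3 0.4;0 0 0 7 0.4;0 0 0 7 0.4;0 0 0 7 1;0 0 0 7 1;0 0 0 7 1;0 0 -4 7 1;0 0 -9 7 1"
}}

```text
time_s: 55.12
position: [0.5253, 0.3186, 0.156]
tool_rot: [[0.974, -0.226, -0.003], [-0.226, -0.974, -0.001], [-0.002, 0.002, -1.0]]
ft_force: [-0.1, 0.5, 0.1]
grip_width: 0.0856
gripper_force: 0.0
```

>>> {"op": "move_arm", "data": {
  "series": "0 0 -4 0 1;-2 5 -6 0 1;-4 10 -6 0 1;-6 16 -6 0 1;-8 22 -6 0 1;-11 28 -6 0 1;-14 34 -6 0 1;-16 40 -6 0 1"
}}

```text
time_s: 56.12
position: [0.2861, -0.0237, 0.216]
tool_rot: [[0.975, -0.224, 0.001], [-0.224, -0.975, -0.001], [0.001, 0.001, -1.0]]
ft_force: [1.8, -1.7, -0.1]
grip_width: 0.0854
gripper_force: 0.0
```

>>> {"op": "move_arm", "data": {
  "series": "-3 6 0 0 1;-6 12 0 0 1;-9 18 0 0 1;-12 24 0 0 1;-14 28 0 0 1;-14 28 0 0 1;-14 28 0 0 1"
}}

```text
time_s: 57.0
position: [0.086, -0.2663, 0.216]
tool_rot: [[0.973, -0.231, -0.0], [-0.231, -0.973, -0.0], [-0.0, 0.0, -1.0]]
ft_force: [0.3, 0.9, 0.5]
grip_width: 0.0854
gripper_force: 0.0
```

```bash
python3 look.py
python3 - <<'E'
from h import *
D={c:img(c) for c in('top','side')}
for c in D: print(c,[(np.round(q['point'],4),round(q['score'],2)) for q in spotter.mark_of('jar',c)][:2],[(np.round(q['point'],4),q['score']) for q in spotter.mark_of('jaw0',c)][:5],[np.round(q['point'],4) for q in spotter.mark_of('chuck_rest',c)][:1])
a=cv2.resize(D['side']['pixels'][80:125,280:330],None,fx=8,fy=8,interpolation=2)
b=cv2.resize(D['top']['pixels'][207:252,155:205],None,fx=8,fy=8,interpolation=2)
c=D['top']['pixels'][150:310,220:500]; e=D['side']['pixels'][150:310+80,200:420]
c=cv2.resize(c,(400,228));e=cv2.resize(e,(209,228))
B=np.hstack([c,e]);B=np.pad(B,((0,0),(0,800-609),(0,0)))
cv2.imwrite('pics/c10.png',np.vstack([np.hstack([a,b]),B]))
E
```

```text
[ 0.086  -0.2663  0.216 ] 0.0853636088759571 57.0
top [[0.479, -0.289, 0.015, 0.7], [0.415, -0.199, 0.007, 0.7], [0.535, -0.297, 0.018, 0.7], [0.344, -0.12, 0.01, 0.6], [0.375, -0.063, 0.013, 0.5], [0.617, 0.003, 0.016, 0.5], [0.528, -0.353, 0.012, 0.5], [0.56, 0.004, 0.017, 0.4]]
side [[0.415, -0.202, 0.011, 0.7], [0.533, -0.293, 0.015, 0.7], [0.534, -0.35, 0.01, 0.6], [0.615, 0.003, 0.016, 0.6], [0.48, -0.284, 0.012, 0.5], [0.375, -0.06, 0.016, 0.5], [0.565, 0.008, 0.013, 0.5]]
top [(array([0.5301, 0.318 , 0.0966]), 0.62), (array([7.332e-01, 2.571e-01, 3.000e-04]), 0.22)] [(array([0.5474, 0.3239, 0.0962]), 0.43), (array([ 0.5325, -0.2965,  0.0151]), 0.42), (array([0.515 , 0.3056, 0.0946]), 0.36)] [array([0.5262, 0.3212, 0.0928])]
side [(array([ 0.5237,  0.3209, -0.0038]), 0.73), (array([0.5266, 0.3258, 0.0947]), 0.71)] [(array([ 7.813e-01, -3.000e-04,  1.700e-03]), 0.6), (array([0.5223, 0.2992, 0.0956]), 0.44), (array([0.6147, 0.0042, 0.0165]), 0.31)] [array([0.5291, 0.322 , 0.0925])]
```

View pics/c10.png

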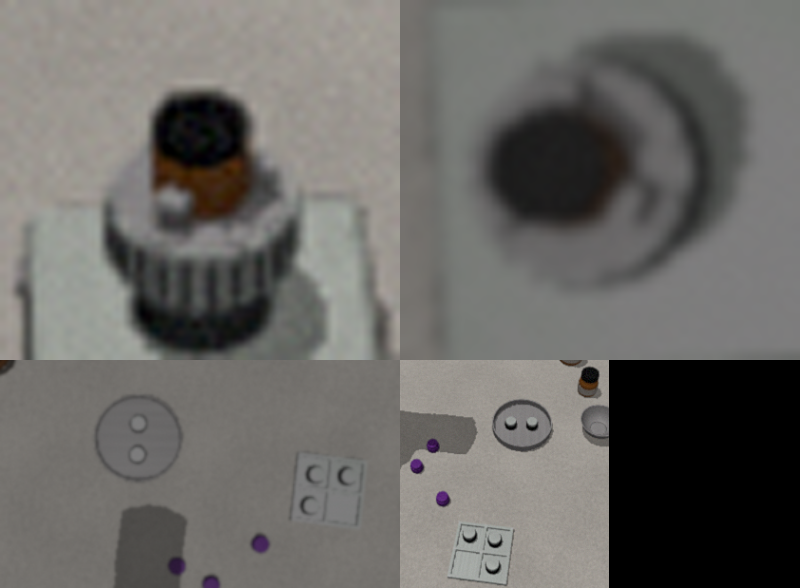

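The final view shows the jar upright, with the jaws closed on it and unmoved by the extra turn. Three pots are centred in the tray, with one compartment free, and two are in the dish. Nothing else has moved, so I hand in.

```bash
python3 -c "
from rig import order
print(order.close_job())"
```

```text
the job is handed in; nothing more can be done
None
```

Job handed in after 57 s of robot time: the amber jar stands upright in the closed chuck, three pots are in the tray with one compartment free, and the other two are in the dish; grip force couldn't be measured, so the firm grip is judged from about 140° of sleeve turn and the pictures, and no verdict came back.

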